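Centre-punch the drill spot on a hook-rail blank

TASK

Take the spring-loaded centre punch out of its stand and set its point on the orange spot of the aluminium hook-rail blank. Press it straight down, upright, until you feel its spring snap, and stop there without driving it on against its hard stop; press nowhere else on the blank or its board. Then stand the punch back in its stand, fully home and let go, and leave everything else on the table undisturbed.

Things in the scene. Friction and masses are not known exactly. Their poses are not given: they have to be found in the camera images.
- punch_grip (a point): Centre of the grip of the loose centre punch (about 0.2 kg), which starts upright in the stand. The grip is a dark square bar 24 x 24 mm, 56 mm tall (this point is half-way up), flats square to this frame's x and y; z is the punch's axis, up to the cap.
- punch_cap (a point): Top of the punch's red cap, 41 mm above the grip's centre. How the punch acts: pressed on something, nose and bit slide up into it and the force rises about 4 N per mm to about 15 N (some 3.5 mm in); then the hammer inside snaps up by 3 mm and the force drops suddenly, to 3 to 9 N. Pressed on, the force climbs again at 4 N per mm to a hard stop, 7 mm in. Lifted, all springs out again.
- punch_collar (a point): Centre of the underside of the punch's steel collar (32 mm across, 6 mm thick), 34 mm below the grip's centre; it rests on the stand. Below it: barrel 17 mm across to 22 mm below this point, nose rod 10 mm across to 40 mm, then a brass bit 6 mm across with a tapered point. The bit is screwed out by an unmeasured amount: its point lies 50 to 66 mm below this point when unloaded.
- punch_hammer (a point): Point on the punch's axis on the hammer hidden inside its barrel, 52 mm below the grip's centre; 3 mm nearer to it while the spring is snapped in. Same axes as the punch.
- board: Fixed plywood board 110 x 200 x 15 mm, origin at the centre of its underside, y along it. It carries the aluminium blank 56 x 150 mm, upper face 22 mm above the table, held at each end by a dark steel strip (at y = +-70 mm, screws to 32 mm above the table). The orange spot is at x = 12, y = -32 mm. The black disc on the blank is a hole drilled earlier.
- spot_top (a point): Centre of the upper face of the orange spot, 14 mm across with a dark cross, flush in the upper face of the aluminium blank, 22 mm above the table. It gives way only under more than about 11 N, sinks by 2.5 mm and stays down: that is the mark. Axes as the board's.
- stand: Fixed dark wooden block 70 x 70 x 70 mm, origin at the centre of its underside on the table.
- stand_mouth (a point): Centre of the mouth of the stand's square through hole, 22 x 22 mm with a 3 mm chamfer, in the top face of the stand, 70 mm above the table. With the punch home its collar rests on this face, barrel, nose and bit hang in the hole, and the grip's centre is 34 mm above this point.
- tape_roll: Bystander: roll of brown tape standing flat, 93 mm across, 48 mm tall, origin at the centre of its underside.
- green_cup: Bystander: green cup standing upside down, 87 x 118 x 64 mm, origin at the centre of its underside.
- spice_jar: Bystander: spice jar, 47 mm across, 98 mm tall, origin at the centre of its underside.

How it is judged (in metres and radians):
On the way, in this order (a step that is already met when the one before it is completed fails the run):
1. the punch is lifted out of its stand, well clear of the top (z of punch_hammer in the frame of stand_mouth above 0.04 m), for 0.1 s.
2. upright and centred over the spot (within 5 mm), the punch is pressed until its spring has snapped (inner hammer risen by at least 1.8 of its 3 mm) and the spot is marked (sunk by at least 1.5 mm) (z of punch_hammer in the frame of punch_grip above -0.0502 m and horizontal distance between punch_hammer and spot_top below 0.005 m and angle between punch_grip's own z axis and vertical below 0.12 rad and height (world z) of spot_top below 0.0205 m), for 0.1 s.
At the end, for the whole second after the job is handed in: The spot is marked (sunk by at least 1.5 mm) and the punch stands home in its stand: grip centre within 6 mm of the hole's axis and 30 to 37 mm above the mouth, within 0.08 rad of upright, at rest and released (height (world z) of spot_top below 0.0205 m and horizontal distance between punch_grip and stand_mouth below 0.006 m and z of punch_grip in the frame of stand_mouth between 0.03 and 0.037 m and angle between punch_grip's own z axis and vertical below 0.08 rad and linear speed of punch below 0.02 m/s and contact force between the fingers and punch below 0.1 N); the robot touches nothing.
It fails at once if the punch is pressed on the blank or board with more than 24 N (driven on against its hard stop) (contact force between punch and board above 24 N).
It fails at once if the punch is pressed on the blank or board (over 6 N) with its axis more than 8 mm from the spot's centre (contact force between punch and board above 6 N and horizontal distance between punch_hammer and spot_top above 0.008 m).
It fails at once if the robot itself presses on the board or blank (over 5 N) (contact force between any of the fingers, the arm and board above 5 N).
It fails at once if a bystander is moved by more than 20 mm (distance of any of tape_roll, green_cup, spice_jar from where it was at the start of the episode above 0.02 m).
It also fails if it takes over 58 s, if anything falls off the work surface, if the arm or the gripper's body presses on something with over 40 N, if the wrist force passes 120 N, or if a joint passes its speed limit or range.

ROBOT

A 6-joint arm with a two-finger parallel gripper is mounted at the origin on a cart in front of the work surface, level with it; the furniture and walls round the work are solid. World frame = base frame: x ahead of the robot, y to its left, z up, the work surface at z = 0. Lengths are in mm, angles in rad, forces in N, time in s.
With the tool pointing down it reaches from about 350 to 975 mm from the base axis. Payload 7.1 kg.
Tool frame: the origin (TCP) lies midway between the tips of the shut fingers; the grasp point (between the pads) lies 19 mm behind it (ctrl.grasp_offset is the distance from the TCP to the grasp point, in mm); z points along the fingers, y is the line along which they close (so a half turn about z gives the same grasp; the last joint's range is limited). The gripper opens to 88 mm and grips with 3 to 60 N. Pads are 20 mm wide; open, the fingers measure 115 mm over their backs; the gripper's body (75 mm by 178 mm) begins 61 mm behind the grasp point.
Start: joints at [-1.137, 0.423, 1.63, -0, 1.089, -0.019], TCP at [273.442, -561.991, 222.675] pointing down, gripper open.
Joint ranges: [-3, 3], [-0.9, 2.11], [0.09, 2.58], [-1.31, 4.45], [0.11, 2.69], [-2.54, 2.54]. Speed limits (rad/s): [2.39, 2.39, 3.01, 3.14, 3.14, 3.14].

INTERFACE

Orientations are given as a rotation vector (axis times angle).
In Python, from workcell import ctrl gives the robot as it stands. The module is installed in compiled form; this text tells all that it offers.
- The arm moves only by the tool servo_tool, never from a script. Its argument "rows" is a list of rows, each a list of 7 numbers: the turn, a rotation vector about the tool's x, y, z as a fraction of full scale, then the shift along the tool's x, y, z as a fraction of full scale, then the finger opening in mm, from 0 to 87.8. A call has 1 to 10 rows; each row is the pose to reach, as a shift and turn from the pose commanded when the call began, along the tool's axes at that moment; what a row does not reach only later rows make up. Full scale, the value 1, is 20 cm for a shift and 1.5 rad for a turn. A row lasts 1/8 s, in which the tool goes at most 62.5 mm and 10.7 degrees, less where a joint would pass 70% of its speed; a pose out of reach is approached as far as the arm can. A call with a number of a shift or a turn outside -1 to 1 is refused whole. A call with a gripper value outside its range is refused whole. The fingers move at their own pace and stop on an object; the grip force is fixed at half the most. Time passes only in rows, so rows that repeat a pose let the fingers close. It gives the time, the measured TCP pose, the force, the opening and the grip force at its end, in the units of the state.
- ctrl.get_obs(): the state, without advancing time (a new reading comes with each control period).
- ctrl.get_image(name): name is "scene" or "top" or "wrist"; returns (picture, depth): 400x640x3 uint8, red, green, blue; 400x640 float32, mm along the optical axis (not along the pixel's ray), 0 where there is no reading.
- ctrl.camera_info(name): a dict with "intrinsics" (3x3 intrinsics, pixels), "k1" (the pictures are not rectified: a ray, as slopes to the right and down, at radius r is drawn at 1 + k1 r^2 times it, then the intrinsics apply), "R" (3x3) and "t" (3): a world point X has camera coordinates R X + t. Camera axes: x right, y down, z forward; pixel columns grow to the right and rows downward; lengths in mm; the calibration is good to about 2 mm. A picture is of the moment at which its call begins: read the wrist's pose just before it. camera_info takes no time and is no camera call; for the wrist camera it gives the pose at the moment of the call.
- ctrl.close_job(): hands the job in; it is judged then, once.
The state is a dict: "t": time; "qpos": joint angles; "qvel": joint speeds; "joint_torque": joint torques, N m; "ee_pos": TCP position; "orientation": TCP orientation; "ft_force": force on the tool from outside, world axes, zero at the start; "moment": the same for the moment, N m; "width": finger opening in mm; "grasp_force": force on a finger pad.
Only numpy, scipy, OpenCV 4.12 (cv2) and the standard library are available. Lean on these libraries where they do the work, as an engineer would, in place of code of your own. Each camera call takes 0.05 s, during which the arm holds its last target. There are 200 camera calls.

## Working session

There is one attempt and no reset: what is moved stays moved. The work goes in short steps, Python scripts to look and compute and a tool call to move; the robot and the scene stay as the last step left them, time stands still between calls to the robot, and variables do not carry over. Pictures are saved under pics/ and viewed, at most 10 in all, crops included, and the job is handed in when it is done.

Besides the shell and the picture viewer there is one more tool, called after ">>>" by a JSON object that holds its "op" and its "data". servo_tool: Moves the arm, as the interface text tells. Its arguments: {"type":"object","properties":{"rows":{"type":"array","items":{"type":"array","items":{"type":"number"}}}},"required":["rows"]}

```bash
mkdir -p pics; cat > h.py <<'E'
import numpy as np, cv2
from workcell import ctrl
def info(n):
    i=ctrl.camera_info(n); return np.array(i["intrinsics"]),float(i["k1"]),np.array(i["R"]),np.array(i["t"])
def ray(c,uv):
    K,k1,R,t=c
    d=cv2.undistortPoints(np.float64(uv).reshape(-1,1,2),K,np.array([k1,0,0,0,0.]))[:,0]
    d=np.c_[d,np.ones(len(d))]@R
    return -R.T@t,d
def onz(c,uv,z):
    o,d=ray(c,uv); return o+d*((z-o[2])/d[:,2])[:,None]
def grab(n,f=None):
    c=info(n); im,dp=ctrl.get_image(n)
    if f: cv2.imwrite("pics/"+f,im[:,:,::-1])
    return c,im,dp
E
python3 - <<'E'
from h import *
for n in("scene","top"):
    c,im,d=grab(n,n+".png"); np.savez("/tmp/"+n,im=im,d=d,K=c[0],k=c[1],R=c[2],t=c[3]); print(n,c[0][0],c[1],-c[2].T@c[3])
o=ctrl.get_obs();print(o["ee_pos"],o["orientation"],o["width"],o["ft_force"],o["t"],ctrl.grasp_offset)
E
```

```text
scene [381.54625338   0.         318.46228973] -0.05513711210498521 [ 14.94272468 580.04028515 570.86419911]
top [469.27103756   0.         317.67949741] 0.006047947856081845 [ 545.17481143  116.34229821 1189.66228225]
[ 273.23990493 -561.55971585  221.99871113] [-3.06014175e+00 -7.04916484e-01  4.70379567e-04] 87.75263034045278 [-0.17516533 -0.04471777  0.00023394] 0.1 18.700000000000003
```

View pics/top.png

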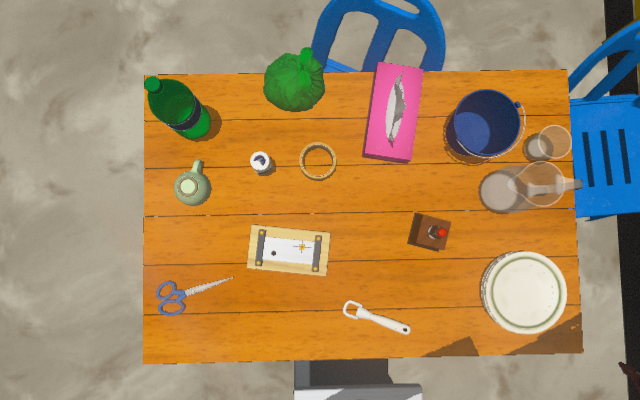

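View pics/scene.png

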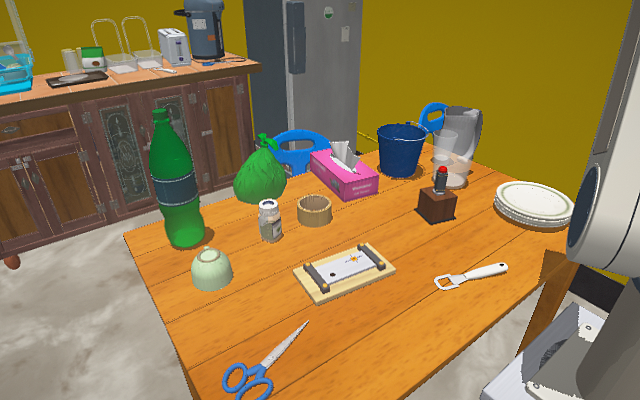

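The top view shows the stand near (430,232) with the red cap at (441,232), and the orange spot near (302,247). The scene view shows the same: cap (440,170), spot (353,258).

```bash
python3 - <<'E'
from h import *
def load(n):
    z=np.load(f"/tmp/{n}.npz"); return (z["K"],float(z["k"]),z["R"],z["t"]),z["im"],z["d"]
def cloud(c,d):
    v,u=np.mgrid[:400,:640]; o,r=ray(c,np.c_[u.ravel(),v.ravel()]); 
    return (o+r*d.reshape(-1,1)).reshape(400,640,3)  # r has cam z=1
for n in("top","scene"):
    c,im,d=load(n); P=cloud(c,d); hsv=cv2.cvtColor(im,cv2.COLOR_RGB2HSV)
    box=(415,215,460,255) if n=="top" else (410,155,465,225)
    m=np.zeros((400,640),bool); m[box[1]:box[3],box[0]:box[2]]=1
    red=m&((hsv[...,0]<6)|(hsv[...,0]>174))&(hsv[...,1]>180)&(hsv[...,2]>120)
    v,u=np.nonzero(red); print(n,"red",len(u),u.mean(),v.mean(),(u.min(),u.max(),v.min(),v.max()),onz(c,[[u.mean(),v.mean()]],145 if n=="top" else 139),np.median(P[red],0))
    st=m&(abs(P[...,2]-70)<8); v,u=np.nonzero(st)
    pts=onz(c,np.c_[u,v],70)[:,:2].astype(np.float32); print("stand top",len(u),cv2.minAreaRect(pts))
    box=(292,237,312,257) if n=="top" else (340,250,368,268)
    m[:]=0; m[box[1]:box[3],box[0]:box[2]]=1
    og=m&(hsv[...,1]>110)&(hsv[...,0]<30); v,u=np.nonzero(og)
    print("spot",len(u),(u.min()+u.max())/2,(v.min()+v.max())/2,u.mean(),v.mean(),onz(c,[[u.mean(),v.mean()]],22))
    if n=="top":
        m[:]=0;m[215:285,240:340]=1
        b=m&(P[...,2]>9)&(P[...,2]<40); v,u=np.nonzero(b); print("board",cv2.minAreaRect(onz(c,np.c_[u,v],15)[:,:2].astype(np.float32)))
        cr=cv2.resize(im[205:285,235:465],None,fx=3.4,fy=3.4,interpolation=cv2.INTER_CUBIC); cv2.imwrite("pics/crop.png",cr[:,:,::-1])
E
```

```text
top red 30 441.56666666666666 232.53333333333333 (np.int64(439), np.int64(445), np.int64(229), np.int64(236)) [[ 529.12871294 -181.67428784  145.        ]] [ 529.1760727  -181.41058237  144.6042277 ]
stand top 686 ((530.7784423828125, -181.7044677734375), (72.06401062011719, 70.0693359375), 73.96617889404297)
spot 26 301.5 246.5 301.7692307692308 246.80769230769232 [[499.02818885 132.37888184  22.        ]]
board ((506.2445983886719, 164.56277465820312), (199.48228454589844, 138.1040802001953), 82.8775863647461)
scene red 46 442.5 169.0 (np.int64(439), np.int64(446), np.int64(166), np.int64(172)) [[ 531.93289413 -185.37221581  139.        ]] [ 527.14735183 -177.53870614  143.0535848 ]
stand top 548 ((581.4415893554688, -265.18939208984375), (154.9850616455078, 297.32843017578125), 50.1162109375)
spot 33 348.0 255.0 348.90909090909093 255.3030303030303 [[516.89082269 132.01068963  22.        ]]
```

View pics/crop.png

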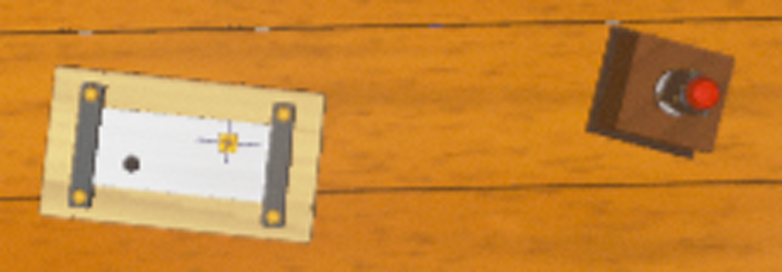

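>>> {"op": "servo_tool", "data": {"rows": [[0,0,-0.07,0.25,-0.14,-0.08,87],[0,0,-0.14,0.5,-0.29,-0.15,87],[0,0,-0.21,0.75,-0.43,-0.23,87],[0,0,-0.28,1,-0.57,-0.3,87],[0,0,-0.28,1,-0.57,-0.3,87]]}}

```text
t: 0.72
ee_pos: [405.4, -369.5, 283.7]
orientation: [2.843, 1.335, 0.002]
ft_force: [0.2, 0.3, -0.0]
width: 86.9
grasp_force: 0.0
```

```bash
cat >> h.py <<'E'
from scipy.spatial.transform import Rotation as Ro
def delta(tgt,yaw_y):
    """tool-axis fractions to bring TCP to tgt with tool y at yaw_y deg, tool z straight down"""
    o=ctrl.get_obs(); R=Ro.from_rotvec(o["orientation"]).as_matrix(); p=np.array(o["ee_pos"])
    a=np.radians(yaw_y); y=np.array([np.cos(a),np.sin(a),0]); z=np.array([0,0,-1.]); T=np.c_[np.cross(y,z),y,z]
    print("t",o["t"],"pos",p.round(1),"yaw_y",np.degrees(np.arctan2(R[1,1],R[0,1])).round(2),"tilt",R[:2,2].round(4),"F",np.round(o["ft_force"],2),"w",round(o["width"],2),"q6",round(o["qpos"][5],2))
    print("turn",(Ro.from_matrix(R.T@T).as_rotvec()/1.5).round(4),"shift",(R.T@(np.array(tgt)-p)/200).round(4))
E
python3 -c "
from h import *
delta([530,-182,285],-16)"
```

```text
t 0.725 pos [ 405.4 -369.5  283.7] yaw_y -39.69 tilt [ 0.0014 -0.0006] F [ 0.16  0.27 -0.04] w 86.9 q6 -0.07
turn [ 1.000e-03 -1.000e-04 -2.756e-01] shift [ 1.1191 -0.1193 -0.0064]
```

>>> {"op": "servo_tool", "data": {"rows": [[0,0,-0.07,0.25,-0.03,0,87],[0,0,-0.14,0.5,-0.06,0,87],[0,0,-0.21,0.75,-0.09,0,87],[0,0,-0.276,1,-0.12,0,87],[0,0,-0.276,1,-0.12,0,87],[0,0,-0.276,1,-0.12,0,87]]}}

```text
t: 1.48
ee_pos: [513.0, -204.1, 282.1]
orientation: [-2.514, -1.883, 0.002]
ft_force: [0.1, -0.3, -0.4]
width: 86.9
grasp_force: 0.0
```

```bash
python3 - <<'E'
from h import *
c,im,d=grab("wrist","w1.png")
np.savez("/tmp/w1",im=im,d=d,K=c[0],k=c[1],R=c[2],t=c[3])
print(c[0],c[1],-c[2].T@c[3],c[2])
delta([530,-182,285],-16)
E
```

```text
[[280.10540093   0.         320.19670294]
 [  0.         280.10540093 197.77642746]
 [  0.           0.           1.        ]] 0.0018146671360679985 [ 533.64191614 -134.34455713  443.28000246] [[ 0.95909216 -0.28308969 -0.00156871]
 [-0.27272659 -0.92544006  0.26302264]
 [-0.07591074 -0.25183512 -0.96478839]]
t 1.525 pos [ 512.8 -204.5  282.2] yaw_y -16.39 tilt [-0.001  -0.0001] F [-0.15 -0.66  1.08] w 86.9 q6 -0.11
turn [-0.0006  0.0002 -0.0045] shift [ 0.1321  0.0508 -0.014 ]
```

View pics/w1.png

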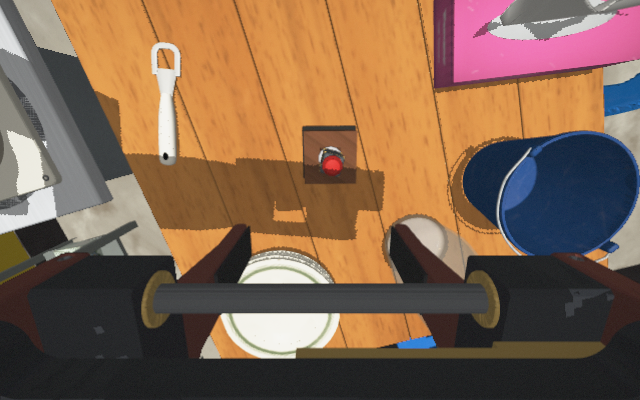

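The wrist view shows the stand's top square at (330,155), edges almost parallel to the picture, with the red cap at (332,165); the grip's flats can't be resolved yet.

```bash
cat >> h.py <<'E'
def cloud(c,d):
    v,u=np.mgrid[:400,:640]; o,r=ray(c,np.c_[u.ravel(),v.ravel()]); return (o+r*d.reshape(-1,1)).reshape(400,640,3)
def punch(c,im,d):
    P=cloud(c,d); hsv=cv2.cvtColor(im,cv2.COLOR_RGB2HSV)
    near=np.hypot(P[...,0]-530,P[...,1]+182)<60
    red=near&((hsv[...,0]<6)|(hsv[...,0]>174))&(hsv[...,1]>180)&(P[...,2]>125)
    top=red&(P[...,2]>142.5); v,u=np.nonzero(top); print("cap top",len(u),onz(c,[[u.mean(),v.mean()],[(u.min()+u.max())/2,(v.min()+v.max())/2]],145),P[red][:,2].max())
    st=near&(abs(P[...,2]-70)<4); v,u=np.nonzero(st); print("stand",len(u),cv2.minAreaRect(onz(c,np.c_[u,v],70)[:,:2].astype(np.float32)))
    g=near&(P[...,2]>80)&(P[...,2]<130)&~red; print("grip",g.sum(),cv2.minAreaRect(P[g][:,:2].astype(np.float32))); return P,g
E
python3 - <<'E'
from h import *
z=np.load("/tmp/w1.npz"); c=(z["K"],float(z["k"]),z["R"],z["t"]); P,g=punch(c,z["im"],z["d"])
cr=z["im"][120:190,295:365]; cv2.imwrite("pics/w1c.png",cv2.resize(cr,None,fx=8,fy=8,interpolation=cv2.INTER_CUBIC)[:,:,::-1])
E
```

```text
cap top 142 [[ 532.64081934 -182.43774066  145.        ]
 [ 532.78837111 -182.10974168  145.        ]] 443.28000245590914
stand 2166 ((532.7518310546875, -182.51275634765625), (68.91053009033203, 69.8975830078125), 73.5744400024414)
grip 155 ((532.6466064453125, -182.37060546875), (24.379745483398438, 24.079111099243164), 57.624603271484375)
```

View pics/w1c.png

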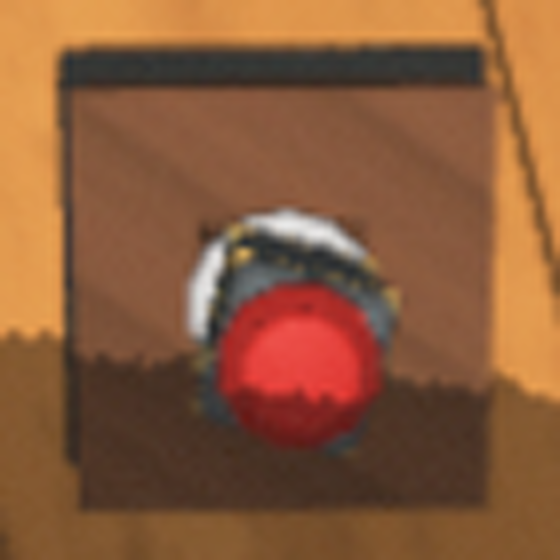

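```bash
python3 -c "
from h import *
delta([532,-182.3,190],-32.4)"
```

```text
t 1.525 pos [ 512.8 -204.5  282.2] yaw_y -16.39 tilt [-0.001  -0.0001] F [-0.15 -0.66  1.08] w 86.9 q6 -0.11
turn [-0.0006  0.0003  0.1863] shift [0.1336 0.0613 0.461 ]
```

>>> {"op": "servo_tool", "data": {"rows": [[0,0,0.1,0.066,0.03,0.23,87],[0,0,0.187,0.134,0.061,0.46,87],[0,0,0.187,0.134,0.061,0.46,87],[0,0,0.187,0.134,0.061,0.46,87]]}}

```text
t: 2.02
ee_pos: [533.0, -182.4, 191.9]
orientation: [2.751, 1.516, 0.001]
ft_force: [0.6, 0.1, 0.6]
width: 87.0
grasp_force: 0.0
```

```bash
python3 - <<'E'
from h import *
c,im,d=grab("wrist","w2.png"); np.savez("/tmp/w2",im=im,d=d,K=c[0],k=c[1],R=c[2],t=c[3])
punch(c,im,d)
delta([532,-182.3,88],-32.4)
E
```

```text
cap top 275 [[ 533.17967518 -182.01139655  145.        ]
 [ 533.24260451 -181.6535398   145.        ]] 145.4173103787678
stand 3155 ((532.8387451171875, -182.14637756347656), (70.19149017333984, 69.73270416259766), 73.98379516601562)
grip 412 ((532.8701782226562, -182.27392578125), (24.09381675720215, 24.008377075195312), 59.05967712402344)
t 2.075 pos [ 533.4 -182.4  192.5] yaw_y -32.3 tilt [ 0.0023 -0.0011] F [-0.65 -0.38  0.56] w 87.03 q6 0.21
turn [ 0.0017 -0.0002  0.0011] shift [-0.0033 -0.0076  0.5227]
```

View pics/w2.png

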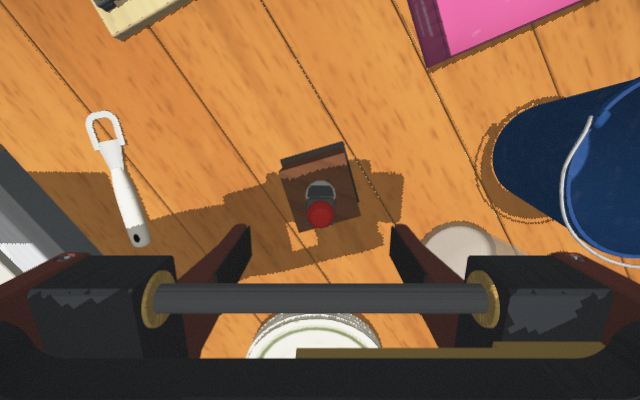

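Wrist view: cap at (320,213) centred between the fingers, grip flats square to the tool. Descend and close.

>>> {"op": "servo_tool", "data": {"rows": [[0,0,-0.006,-0.003,-0.001,0.2,87],[0,0,-0.006,-0.003,-0.001,0.4,87],[0,0,-0.006,-0.003,-0.001,0.522,87],[0,0,-0.006,-0.003,-0.001,0.522,50],[0,0,-0.006,-0.003,-0.001,0.522,30]]}}

```text
t: 2.7
ee_pos: [533.6, -182.3, 88.3]
orientation: [2.743, 1.526, 0.003]
ft_force: [-0.5, -0.2, -0.3]
width: 70.4
grasp_force: 0.0
```

>>> {"op": "servo_tool", "data": {"rows": [[0,0,0,0,0,0,27],[0,0,0,0,0,0,24],[0,0,0,0,0,0,15],[0,0,0,0,0,0,0],[0,0,0,0,0,0,0],[0,0,0,0,0,0,0],[0,0,0,0,0,0,0]]}}

```text
t: 3.58
ee_pos: [532.4, -181.5, 86.3]
orientation: [2.745, 1.527, 0.0]
ft_force: [1.3, 0.5, 1.0]
width: 24.1
grasp_force: 30.0
```

```bash
python3 - <<'E'
from h import *
delta([532.9,-182.3,188],-32)
E
```

```text
t 3.575 pos [ 532.4 -181.5   86.3] yaw_y -31.82 tilt [ 0.0002 -0.0001] F [1.28 0.48 1.04] w 24.09 q6 0.21
turn [ 0.0001 -0.      0.002 ] shift [-0.0023  0.0043 -0.5084]
```

>>> {"op": "servo_tool", "data": {"rows": [[0,0,0,0,0,-0.05,0],[0,0,0,0,0,-0.2,0],[0,0,0,0,0,-0.4,0],[0,0,0,0,0,-0.55,0],[0,0,0,0,0,-0.55,0],[0,0,0,0,0,-0.55,0]]}}

```text
t: 4.32
ee_pos: [531.4, -181.1, 195.2]
orientation: [-2.744, -1.527, 0.002]
ft_force: [-0.1, -0.0, -2.4]
width: 23.8
grasp_force: 30.0
```

```bash
python3 - <<'E'
from h import *
delta([490,60,195],-8)
E
```

```text
t 4.325 pos [ 531.4 -181.1  195.2] yaw_y -31.82 tilt [-0.0017  0.0007] F [-0.12 -0.02 -2.42] w 23.75 q6 0.21
turn [-0.0012 -0.     -0.2772] shift [ 0.9151 -0.8113  0.002 ]
```

>>> {"op": "servo_tool", "data": {"rows": [[0,0,0,0.1,-0.12,0,0],[0,0,0,0.3,-0.34,0,0],[0,0,0,0.5,-0.57,0,0],[0,0,0,0.7,-0.79,0,0],[0,0,0,0.82,-0.93,0,0],[0,0,0,0.845,-0.96,0,0],[0,0,0,0.845,-0.96,0,0],[0,0,0,0.845,-0.96,0,0]]}}

```text
t: 5.32
ee_pos: [458.5, 62.5, 195.9]
orientation: [-2.746, -1.526, 0.001]
ft_force: [-0.2, -0.5, -2.4]
width: 23.9
grasp_force: 30.0
```

```bash
python3 - <<'E'
from h import *
c,im,d=grab("wrist","w3.png"); np.savez("/tmp/w3",im=im,d=d,K=c[0],k=c[1],R=c[2],t=c[3])
P=cloud(c,d); hsv=cv2.cvtColor(im,cv2.COLOR_RGB2HSV)
og=((np.hypot(P[...,0]-499,P[...,1]-132)<16)&(hsv[...,1]>110)&(hsv[...,0]<30)&(P[...,2]>15)&(P[...,2]<30)); v,u=np.nonzero(og)
p=onz(c,np.c_[u,v],22)[:,:2]
print("spot",len(u),u.mean(),v.mean(),p.mean(0),(p.min(0)+p.max(0))/2,p.max(0)-p.min(0),cv2.minEnclosingCircle(p.astype(np.float32)))
b=(np.hypot(P[...,0]-506,P[...,1]-164)<140)&(P[...,2]>10)&(P[...,2]<18); v,u=np.nonzero(b); r=cv2.minAreaRect(onz(c,np.c_[u,v],15)[:,:2].astype(np.float32)); print(r)
delta([499,132,195],-32)
E
```

```text
spot 90 320.1777777777778 111.76666666666667 [502.1269882  133.44699123] [501.90225016 133.31839375] [12.19929479 12.91444624] ((502.1036682128906, 133.3243865966797), 6.732949733734131)
((494.4784240722656, 166.24649047851562), (197.5648651123047, 108.69563293457031), 82.81178283691406)
t 5.375 pos [458.6  62.4 196. ] yaw_y -31.91 tilt [-0.0005 -0.0002] F [ 0.12 -0.8  -3.07] w 23.57 q6 0.67
turn [-0.0002  0.0003  0.0011] shift [ 0.4023 -0.0123  0.0047]
```

View pics/w3.png

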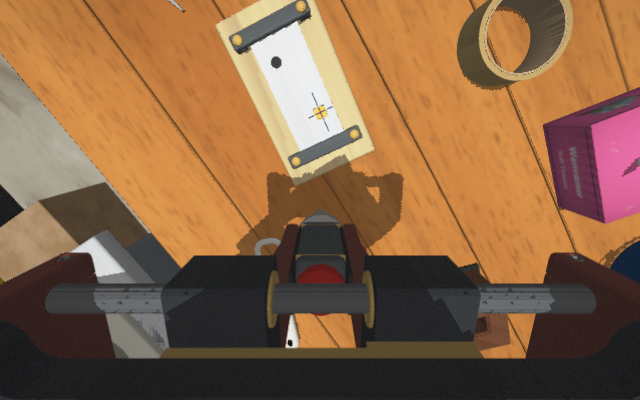

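Wrist view: orange spot at (320,112), clear of the strips; the punch hangs upright between the fingers. Two cameras agree on the spot at about (501.8,133.3).

>>> {"op": "servo_tool", "data": {"rows": [[0,0,0,0.15,0,0,0],[0,0,0,0.32,-0.002,0,0],[0,0,0,0.415,-0.004,0.1,0],[0,0,0,0.415,-0.004,0.2,0],[0,0,0,0.415,-0.004,0.2,0],[0,0,0,0.415,-0.004,0.2,0]]}}

```text
t: 6.12
ee_pos: [501.9, 133.7, 156.7]
orientation: [2.746, 1.526, 0.001]
ft_force: [0.5, -0.3, -3.3]
width: 24.2
grasp_force: 30.0
```

```bash
python3 - <<'E'
from h import *
c,im,d=grab("scene"); cv2.imwrite("pics/s2.png",cv2.resize(im[170:290,290:420],None,fx=5,fy=5,interpolation=cv2.INTER_CUBIC)[:,:,::-1])
delta([501.8,133.3,155],-31.9)
E
```

```text
t 6.175 pos [502.  133.9 157. ] yaw_y -31.88 tilt [0.0011 0.0002] F [-0.78  1.11 -2.08] w 23.73 q6 0.79
turn [ 0.0006 -0.0005  0.0002] shift [-0.003   0.0005  0.0101]
```

View pics/s2.png

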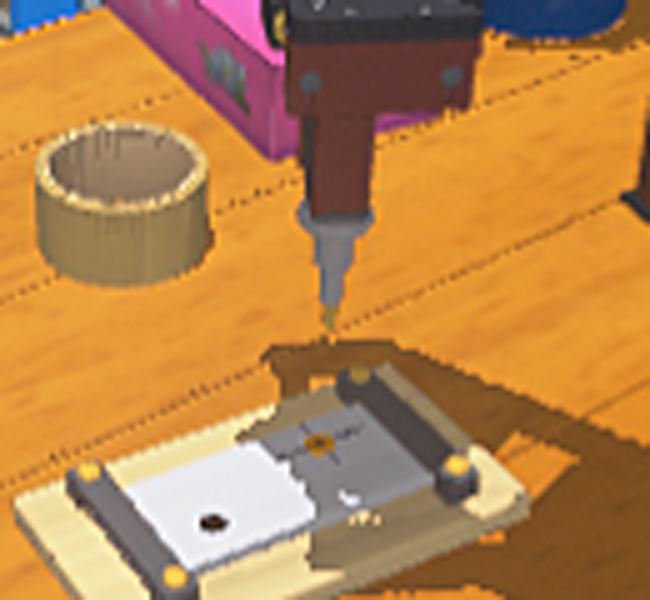

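The scene crop shows the punch upright, the brass tip at crop (330,332), i.e. pixel (356,236), and the spot at crop (320,444), i.e. (354,259).

```bash
python3 - <<'E'
from h import *
c=info("scene"); 
s=onz(c,[[354,258.8]],22)[0]; print("spot scene",s)
o,d=ray(c,[[356,236.4]]); d=d[0]
for xy in ((502,133.8),):
    k=((np.array(xy)-o[:2])@d[:2])/(d[:2]@d[:2]); p=o+k*d; print("tip",p, "lateral miss",p[:2]-xy)
E
```

```text
spot scene [500.8303645 130.7115799  22.       ]
tip [498.98234936 130.55039966  84.80133063] lateral miss [-3.01765064 -3.24960034]
```

>>> {"op": "servo_tool", "data": {"rows": [[0,0,0,0,0,0.1,0],[0,0,0,0,0,0.2,0],[0,0,0,0,0,0.25,0],[0,0,0,0,0,0.25,0],[0,0,0,0,0,0.25,0]]}}

```text
t: 6.8
ee_pos: [502.0, 134.4, 107.0]
orientation: [2.745, 1.527, 0.002]
ft_force: [-0.2, 0.2, -2.8]
width: 23.7
grasp_force: 30.0
```

>>> {"op": "servo_tool", "data": {"rows": [[0,0,0,0,0,0.01,0],[0,0,0,0,0,0.02,0],[0,0,0,0,0,0.02,0],[0,0,0,0,0,0.02,0]]}}

```text
t: 7.3
ee_pos: [501.4, 134.4, 102.3]
orientation: [2.745, 1.527, 0.0]
ft_force: [-0.3, 0.0, -3.6]
width: 23.9
grasp_force: 30.0
```

>>> {"op": "servo_tool", "data": {"rows": [[0,0,0,-0.001,0.001,0.01,0],[0,0,0,-0.001,0.001,0.015,0],[0,0,0,-0.001,0.001,0.015,0]]}}

```text
t: 7.68
ee_pos: [501.3, 134.0, 99.1]
orientation: [-2.745, -1.527, 0.0]
ft_force: [-0.5, -0.3, -3.2]
width: 24.0
grasp_force: 30.0
```

>>> {"op": "servo_tool", "data": {"rows": [[0,0,0,0,0,0.005,0],[0,0,0,0,0,0.01,0],[0,0,0,0,0,0.01,0]]}}

```text
t: 8.05
ee_pos: [501.4, 134.1, 97.2]
orientation: [-2.745, -1.527, 0.0]
ft_force: [0.1, -0.9, -3.2]
width: 24.1
grasp_force: 30.0
```

>>> {"op": "servo_tool", "data": {"rows": [[0,0,0,0,0,0.005,0],[0,0,0,0,0,0.01,0],[0,0,0,0,0,0.01,0]]}}

```text
t: 8.43
ee_pos: [501.4, 134.0, 95.2]
orientation: [-2.745, -1.527, 0.0]
ft_force: [-0.0, -0.2, -2.3]
width: 23.8
grasp_force: 30.0
```

>>> {"op": "servo_tool", "data": {"rows": [[0,0,0,0,0,0.003,0],[0,0,0,0,0,0.006,0],[0,0,0,0,0,0.006,0]]}}

```text
t: 8.8
ee_pos: [501.4, 134.1, 94.0]
orientation: [-2.745, -1.527, 0.0]
ft_force: [0.3, -0.5, -2.5]
width: 24.0
grasp_force: 30.0
```

>>> {"op": "servo_tool", "data": {"rows": [[0,0,0,0,0,0.003,0],[0,0,0,0,0,0.006,0],[0,0,0,0,0,0.006,0]]}}

```text
t: 9.18
ee_pos: [501.6, 134.1, 93.0]
orientation: [2.745, 1.527, 0.0]
ft_force: [-0.2, -0.3, 0.1]
width: 23.9
grasp_force: 30.0
```

Contact at about z = 93.6, as expected. Press on in small steps.

>>> {"op": "servo_tool", "data": {"rows": [[0,0,0,0,0,0.003,0],[0,0,0,0,0,0.005,0],[0,0,0,0,0,0.005,0]]}}

```text
t: 9.55
ee_pos: [501.6, 134.1, 92.1]
orientation: [2.745, 1.527, 0.001]
ft_force: [-0.7, -0.0, 2.0]
width: 23.7
grasp_force: 30.0
```

>>> {"op": "servo_tool", "data": {"rows": [[0,0,0,0,0,0.003,0],[0,0,0,0,0,0.005,0],[0,0,0,0,0,0.005,0]]}}

```text
t: 9.93
ee_pos: [501.7, 134.1, 91.1]
orientation: [2.745, 1.527, 0.001]
ft_force: [-1.0, 0.2, 6.5]
width: 23.7
grasp_force: 30.0
```

>>> {"op": "servo_tool", "data": {"rows": [[0,0,0,0,0,0.003,0],[0,0,0,0,0,0.005,0],[0,0,0,0,0,0.005,0]]}}

```text
t: 10.3
ee_pos: [501.8, 134.2, 90.3]
orientation: [2.745, 1.527, 0.001]
ft_force: [-1.6, -0.4, 6.8]
width: 23.9
grasp_force: 30.0
```

>>> {"op": "servo_tool", "data": {"rows": [[0,0,0,0,0,0.003,0],[0,0,0,0,0,0.005,0],[0,0,0,0,0,0.005,0]]}}

```text
t: 10.68
ee_pos: [501.8, 134.2, 89.4]
orientation: [2.745, 1.527, 0.001]
ft_force: [-1.6, -1.0, 7.2]
width: 23.9
grasp_force: 30.0
```

>>> {"op": "servo_tool", "data": {"rows": [[0,0,0,0,0,0.003,0],[0,0,0,0,0,0.005,0],[0,0,0,0,0,0.005,0]]}}

```text
t: 11.05
ee_pos: [501.8, 134.2, 88.4]
orientation: [2.745, 1.527, 0.001]
ft_force: [-0.8, -0.7, 8.0]
width: 24.1
grasp_force: 30.0
```

>>> {"op": "servo_tool", "data": {"rows": [[0,0,0,0,0,0.003,0],[0,0,0,0,0,0.004,0],[0,0,0,0,0,0.004,0]]}}

```text
t: 11.42
ee_pos: [501.8, 134.2, 87.6]
orientation: [2.745, 1.527, 0.001]
ft_force: [-1.1, -0.2, 9.5]
width: 23.8
grasp_force: 30.0
```

>>> {"op": "servo_tool", "data": {"rows": [[0,0,0,0,0,0.002,0],[0,0,0,0,0,0.004,0],[0,0,0,0,0,0.004,0]]}}

```text
t: 11.8
ee_pos: [501.9, 134.2, 87.0]
orientation: [2.745, 1.527, 0.002]
ft_force: [-2.4, -0.1, 9.2]
width: 23.9
grasp_force: 30.0
```

```bash
cat > cap.py <<'E'
from h import *
def cap(c,im,d,tcp):
    P=cloud(c,d)-tcp; hsv=cv2.cvtColor(im,cv2.COLOR_RGB2HSV)
    r=((hsv[...,0]<6)|(hsv[...,0]>174))&(hsv[...,1]>150)&(hsv[...,2]>70)&(np.hypot(P[...,0],P[...,1])<25)&(P[...,2]>40)&(P[...,2]<75)
    v,u=np.nonzero(r); print(len(u),v.min(),v.max(),u.mean(),v.mean(),"cap z rel TCP",np.percentile(P[r][:,2],[50,90,98]).round(1),np.median(P[r],0).round(1))
E
python3 - <<'E'
from cap import *
z=np.load("/tmp/w3.npz"); cap((z["K"],float(z["k"]),z["R"],z["t"]),z["im"],z["d"],np.array([458.6,62.4,196]))
c,im,d=grab("wrist","w4.png"); o=ctrl.get_obs(); cap(c,im,d,np.array(o["ee_pos"])); delta([502,134,87],-31.9)
E
```

```text
657 264 315 320.0426179604262 275.6423135464231 cap z rel TCP [51.6 54.8 56.2] [ 4.2  7.7 51.6]
665 264 315 320.1233082706767 275.74586466165414 cap z rel TCP [51.8 55.  56.5] [ 4.2  7.6 51.8]
t 11.85 pos [501.9 134.2  86.9] yaw_y -31.83 tilt [0.001  0.0002] F [-1.4   0.06 10.22] w 23.76 q6 0.79
turn [ 0.0005 -0.0005  0.0008] shift [-0.0007  0.0009 -0.0003]
```

No slip in the grip (cap at the same place in the view, 275.7 vs 275.6 rows). Continue.

>>> {"op": "servo_tool", "data": {"rows": [[0,0,0,0,0,0.002,0],[0,0,0,0,0,0.004,0],[0,0,0,0,0,0.004,0]]}}

```text
t: 12.22
ee_pos: [502.0, 134.2, 86.3]
orientation: [2.745, 1.527, 0.002]
ft_force: [-2.2, -1.1, 12.5]
width: 24.0
grasp_force: 30.0
```

>>> {"op": "servo_tool", "data": {"rows": [[0,0,0,0,0,0.002,0],[0,0,0,0,0,0.003,0],[0,0,0,0,0,0.003,0]]}}

```text
t: 12.6
ee_pos: [501.7, 134.2, 85.3]
orientation: [2.745, 1.527, 0.001]
ft_force: [-0.6, 0.4, 5.9]
width: 24.1
grasp_force: 30.0
```

Force dropped from 12.5 to 5.9: snapped. Hold briefly, then lift.

>>> {"op": "servo_tool", "data": {"rows": [[0,0,0,0,0,0,0],[0,0,0,0,0,0,0],[0,0,0,0,0,0,0]]}}

```text
t: 12.98
ee_pos: [501.7, 134.1, 85.2]
orientation: [2.745, 1.527, 0.001]
ft_force: [-1.2, -0.4, 5.7]
width: 24.1
grasp_force: 30.0
```

>>> {"op": "servo_tool", "data": {"rows": [[0,0,0,0,0,-0.03,0],[0,0,0,0,0,-0.1,0],[0,0,0,0,0,-0.3,0],[0,0,0,0,0,-0.5,0],[0,0,0,0,0,-0.55,0],[0,0,0,0,0,-0.55,0]]}}

```text
t: 13.72
ee_pos: [501.3, 134.0, 194.9]
orientation: [2.745, 1.527, 0.001]
ft_force: [0.1, 0.0, -3.1]
width: 24.3
grasp_force: 30.0
```

```bash
python3 - <<'E'
from cap import *
c,im,d=grab("wrist","w5.png"); o=ctrl.get_obs(); cap(c,im,d,np.array(o["ee_pos"])); delta([532.4,-181.7,195],-31.9)
E
```

```text
661 264 315 320.0832072617247 275.6127080181543 cap z rel TCP [52.7 56.  57.1] [ 4.9  7.8 52.7]
t 13.775 pos [500.7 133.9 194. ] yaw_y -31.83 tilt [-0.0013 -0.0003] F [-0.08  0.38 -2.64] w 23.84 q6 0.79
turn [-0.0006  0.0006  0.0008] shift [-1.2569  0.967  -0.0049]
```

>>> {"op": "servo_tool", "data": {"rows": [[0,0,0,-0.1,0.08,0,0],[0,0,0,-0.3,0.23,0,0],[0,0,0,-0.5,0.38,0,0],[0,0,0,-0.6,0.47,0,0],[0,0,0,-0.62,0.49,0,0],[0,0,0,-0.62,0.49,0,0]]}}

```text
t: 14.52
ee_pos: [518.6, -22.7, 193.6]
orientation: [-2.745, -1.526, 0.003]
ft_force: [0.2, 0.1, -2.7]
width: 24.3
grasp_force: 30.0
```

```bash
python3 - <<'E'
from h import *
c,im,d=grab("wrist","w6.png"); P=cloud(c,d)
r=np.hypot(P[...,0]-502,P[...,1]-133.5); hs=cv2.cvtColor(im,cv2.COLOR_RGB2HSV)
og=(r<12)&(hs[...,1]>110)&(hs[...,0]<30); bl=(r>10)&(r<20)&(hs[...,1]<60)
print(og.sum(),bl.sum(),np.median(P[og][:,2]),np.median(P[bl][:,2]))
delta([532.4,-181.7,195],-31.9)
E
```

```text
109 799 18.709833651681095 21.255300156636906
t 14.575 pos [518.6 -22.3 193.9] yaw_y -31.82 tilt [-0.002   0.0004] F [-0.2  -0.12 -3.42] w 24.04 q6 0.49
turn [-0.0013  0.0005  0.0009] shift [-0.6409  0.4786 -0.006 ]
```

The spot is 2.5 mm below the blank: marked. Back to above the stand.

>>> {"op": "servo_tool", "data": {"rows": [[0,0,0,-0.1,0.08,0,0],[0,0,0,-0.3,0.23,0,0],[0,0,0,-0.5,0.38,0,0],[0,0,0,-0.6,0.45,0,0],[0,0,0,-0.639,0.474,0,0],[0,0,0,-0.639,0.474,0,0],[0,0,0,-0.639,0.474,0,0],[0,0,0,-0.639,0.474,0,0]]}}

```text
t: 15.58
ee_pos: [532.5, -180.5, 194.9]
orientation: [-2.744, -1.529, 0.0]
ft_force: [0.2, -0.0, -1.6]
width: 24.2
grasp_force: 30.0
```

```bash
python3 - <<'E'
from h import *
delta([532.4,-181.7,150],-31.9)
E
```

```text
t 15.575 pos [ 532.5 -180.5  194.9] yaw_y -31.75 tilt [-0.0001  0.0002] F [ 0.2  -0.04 -1.63] w 24.24 q6 0.21
turn [-0.0001 -0.      0.0017] shift [-0.0054  0.0029  0.2245]
```

>>> {"op": "servo_tool", "data": {"rows": [[0,0,0,-0.004,0.002,0.1,0],[0,0,0,-0.004,0.002,0.2,0],[0,0,0,-0.004,0.002,0.3,0],[0,0,0,-0.004,0.002,0.39,0],[0,0,0,-0.004,0.002,0.39,0],[0,0,0,-0.004,0.002,0.39,0]]}}

```text
t: 16.32
ee_pos: [532.8, -182.4, 117.3]
orientation: [2.745, 1.527, 0.001]
ft_force: [0.6, -0.3, -1.7]
width: 23.7
grasp_force: 30.0
```

>>> {"op": "servo_tool", "data": {"rows": [[0,0,0,0,0,0.03,0],[0,0,0,0,0,0.06,0],[0,0,0,0,0,0.06,0],[0,0,0,0,0,0.06,0]]}}

```text
t: 16.82
ee_pos: [532.4, -182.5, 104.9]
orientation: [2.745, 1.527, 0.0]
ft_force: [-0.1, 0.2, -2.7]
width: 24.0
grasp_force: 30.0
```

>>> {"op": "servo_tool", "data": {"rows": [[0,0,0,0,0,0.03,0],[0,0,0,0,0,0.06,0],[0,0,0,0,0,0.085,0],[0,0,0,0,0,0.085,0],[0,0,0,0,0,0.085,0]]}}

```text
t: 17.45
ee_pos: [532.5, -182.4, 87.8]
orientation: [-2.745, -1.527, 0.0]
ft_force: [-0.5, 0.0, -2.5]
width: 23.8
grasp_force: 30.0
```

>>> {"op": "servo_tool", "data": {"rows": [[0,0,0,0,0,0.004,0],[0,0,0,0,0,0.007,0],[0,0,0,0,0,0.007,0]]}}

```text
t: 17.82
ee_pos: [532.4, -182.4, 86.5]
orientation: [2.745, 1.527, 0.0]
ft_force: [-0.8, -0.5, -2.3]
width: 24.1
grasp_force: 30.0
```

>>> {"op": "servo_tool", "data": {"rows": [[0,0,0,0,0,0.003,0],[0,0,0,0,0,0.005,0],[0,0,0,0,0,0.005,0]]}}

```text
t: 18.2
ee_pos: [532.5, -182.4, 86.3]
orientation: [2.745, 1.527, 0.0]
ft_force: [-1.4, 1.1, 6.9]
width: 24.2
grasp_force: 30.0
```

Collar has landed on the stand at the original height. Open, and rise straight up.

>>> {"op": "servo_tool", "data": {"rows": [[0,0,0,0,0,0,28],[0,0,0,0,0,0,40],[0,0,0,0,0,0,87],[0,0,0,0,0,0,87],[0,0,0,0,0,0,87],[0,0,0,0,0,0,87]]}}

```text
t: 18.95
ee_pos: [532.4, -182.4, 85.4]
orientation: [-2.745, -1.527, 0.0]
ft_force: [-0.8, 0.4, 0.2]
width: 74.2
grasp_force: 0.0
```

>>> {"op": "servo_tool", "data": {"rows": [[0,0,0,0,0,-0.1,87],[0,0,0,0,0,-0.25,87],[0,0,0,0,0,-0.4,87],[0,0,0,0,0,-0.55,87],[0,0,0,0,0,-0.6,87],[0,0,0,0,0,-0.6,87],[0,0,0,0,0,-0.6,87]]}}

```text
t: 19.82
ee_pos: [531.6, -182.2, 204.2]
orientation: [-2.744, -1.526, 0.002]
ft_force: [-0.0, -0.4, -0.8]
width: 87.0
grasp_force: 0.0
```

```bash
python3 - <<'E'
from h import *
c,im,d=grab("wrist","w7.png"); punch(c,im,d); delta([532,-182,200],-31.9)
E
```

```text
cap top 246 [[ 532.07155787 -182.3475055   145.        ]
 [ 532.31291493 -182.0355653   145.        ]] 145.09214131652837
stand 2929 ((532.835205078125, -182.18426513671875), (70.07511901855469, 69.7176513671875), 73.93921661376953)
grip 399 ((531.9266967773438, -182.6943359375), (24.286394119262695, 24.130237579345703), 58.1749153137207)
t 19.875 pos [ 531.6 -182.1  204.1] yaw_y -31.83 tilt [-0.0022  0.0008] F [-0.28  0.03 -0.63] w 86.81 q6 0.2
turn [-0.0015  0.0003  0.0008] shift [0.0016 0.0014 0.0205]
```

View pics/w7.png

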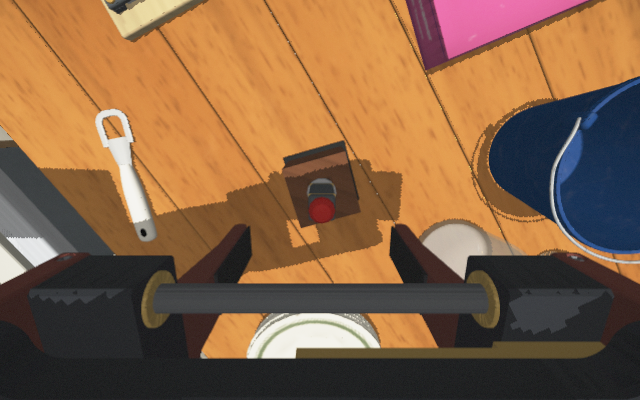

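The punch stands home: cap at (320,210), cap top at 145 mm, within 1 mm of the stand's centre, gripper clear.

```bash
python3 -c "
from workcell import ctrl
print(ctrl.close_job())"
```

```text
the job is handed in; nothing more can be done
None
```

The punch was pressed on the orange spot until its spring snapped, leaving a mark about 2.5 mm deep. It is back home in its stand and released, and the job was handed in at about 20 s; the interface returned no verdict.

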